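Seat the modules, close the test set and switch it over

TASK

Get the test set on the repair bench ready: press the two metal modules in its open bay fully home, then lay the loose yellow cover over the bay and press it down until it sits flush on the case all round. Then pinch the two orange release tabs of the selector, turn it clockwise from the red mark to its stop at the green mark, and let go so that both tabs spring back out. Leave everything else on the bench where it is.

Things in the scene. Friction and masses are not known exactly. Their poses are not given: they have to be found in the camera images.
- tester: the test set: grey case with yellow corners lying flat and fixed on the bench, 170 (x) x 260 (y) x 70 mm tall. Origin at the centre of its underside; x to its far side, y towards the bay end, z up. Bay opening centred at y = +60 mm, selector axis at y = -75 mm (both x = 0). The bay opening is 92 (x) x 72 (y) mm, its floor 35 mm below the case top
- bay_rim (a point): centre of the bay opening at the level of the flat case top (70 mm above the bench); axes as the test set's. Along the two long sides of the opening, inside it, lie black catch rails 5 mm thick (30 to 35 mm from the centre line); they start 4 mm below the case top and yield downwards under about 9 N, staying where they are pushed
- can_a_top (a point): centre of the top of the nearer module (x = -24 mm in the bay): silver metal block with a gold patch, top 30 (x) x 34 (y) mm. It slides only straight down, against about 7 N, and stays where it is pushed; fully home its top is 13 mm below the case top
- can_b_top (a point): centre of the top of the farther module (x = +24 mm in the bay): same size and behaviour, with a blue patch
- can_a (a joint): how far the nearer module is pressed in, m: 0 = fully proud (top 6 mm below the case top), 0.007 = fully home against its stop
- can_b (a joint): the same for the farther module
- cover_grip (a point): centre of the black grip rib of the loose cover (150 g, lies upright on the bench): yellow plate 100 (x) x 80 (y) x 5 mm; under it a locating block 84 x 64 x 10 mm that enters the bay opening with 4 mm play each side; on it the rib, 50 (x) x 12 (y) x 30 mm tall. Point 30 mm above the cover's underside, 15 mm above the plate's top. Fits either way round, rib along the test set's x
- cover_top (a point): centre of the rib's top, where to press; 15 mm above cover_grip. Laid over the bay, the cover first rests on the catch rails, plate 6 mm above the case top (this point 41 mm above bay_rim). Pressed with some 12 to 20 N it goes down until the plate lies on the case (this point 35 mm above bay_rim) and stays there
- selector_grip (a point): on the selector's axis at the height to grip it (28 mm above the case top); axes turn with it. Black knob 40 mm tall, 46 mm along its x, white pointer line to its -x. Two orange tabs at its +y and -y, 26 mm wide, from 8 to 41 mm above the case top; outer faces 51 mm apart, 39 mm when pinched in. Two low aluminium arcs (under 8 mm tall) around it catch the tabs and lock it at both ends
- selector (a joint): turn of the selector, rad: 0 = pointer at the red mark, locked; grows clockwise seen from above; 1.2 = stop, pointer at the green mark. It turns only while both tabs are pinched in
- tab_left (a joint): how far the +y tab is pinched in, m: 0 = sprung out, 0.006 = fully in (about 6 N). It cannot spring out between the ends of the turn (0.1 to 1.1 rad)
- tab_right (a joint): the same for the -y tab
- tin_center (a point): bystander: blue round tin, 84 mm across and 22 mm tall; point at its centre
- meter_center (a point): bystander: yellow and black hand-held meter lying flat, 150 x 78 x 37 mm; point near its centre
- spare_can_center (a point): bystander: spare metal module with a red patch, 30 x 34 x 14 mm, lying on the bench; point at its centre. Not used
- driver_grip (a point): bystander: small screwdriver with a yellow handle, lying flat; point on its handle
- spool_center (a point): bystander: red spool, 54 mm across and 40 mm tall, standing; point at its centre
- bottle_center (a point): bystander: clear bottle with a blue cap, 48 mm across and 100 mm tall; point at its centre
- cup_center (a point): bystander: grey plastic cup, 64 mm across and 60 mm tall; point at its centre
Mind the look-alikes: they are no part of the job. What is shaped like the part that bears cover_grip but turquoise or white is not meant.

How it is judged:
By the outcome, as a careful person would: the job done as asked, in the order asked, and still so for the second after the job is handed in, with the robot touching nothing.
It also fails if it takes over 72 s, if anything falls off the work surface, if the arm or the gripper's body presses on something with over 40 N, if the wrist force passes 120 N, or if a joint passes its speed limit or range.

ROBOT

A 6-joint arm with a two-finger parallel gripper is mounted at the origin on the work surface. World frame = base frame: x ahead of the robot, y to its left, z up, the work surface at z = 0. Lengths are in m, angles in rad, forces in N, time in s.
With the tool pointing down it reaches from about 0.35 to 0.975 m from the base axis. Payload 4.9 kg.
Tool frame: the origin (TCP) lies midway between the tips of the shut fingers; the grasp point (between the pads) lies 19 mm behind it; y points along the fingers, z is the direction in which the jaws open and shut, and the axes are right-handed (so a half turn about y gives the same grasp; the last joint's range is limited). The gripper opens to 85 mm and grips with 20 to 120 N. Pads are 22 mm wide; open, the fingers measure 114 mm over their backs; the gripper's body (76 mm by 85 mm) begins 54 mm behind the grasp point. The pads swing forward as they close: fully open they stand 13 mm farther back than shut.
Start: joints at [-1.438, 0.053, 1.613, -0, 1.476, -0.119], TCP at [0.156, -0.605, 0.231] pointing down, gripper open.
Joint ranges: [-3.01, 3.01], [-1.01, 2.22], [0.06, 2.58], [-1.02, 4.17], [0.09, 2.62], [-3.14, 3.14]. Speed limits (rad/s): [2.57, 2.57, 3.14, 3.14, 3.14, 3.14].

INTERFACE

Orientations are given as a unit quaternion [w, x, y, z].
In Python, from plant import * gives the robot as it stands.
- The arm moves only by the shell command python3 -m crank 'ROWS'. ROWS is JSON, a list that holds one entry, the list of rows, each a list of 5 numbers: the gripper command: -1 is shut, 1 is fully open, values between are in proportion, then the shift along the tool's x, y, z in cm, then the turn about the tool's y in degrees. In form: [[[jaw, dx, dy, dz, twist], ...]]. A call has 1 to 8 rows; each row shifts and turns the commanded pose from where the row before left it, along the tool's axes as they then stand; what a row does not reach is not made up. A row lasts 1/8 s, in which the tool goes at most 62.5 mm and 10.7 degrees, less where a joint would pass 70% of its speed; a pose out of reach is approached as far as the arm can. A call with a gripper value outside its range is refused whole. The fingers move at their own pace and stop on an object; the grip force is fixed at half the most. Time passes only in rows, so rows that do not move let the fingers close. It gives the time, the measured TCP pose, the force and the opening at its end, in the units of the state.
- state(): the state, without advancing time (a new reading comes with each control period).
- grab_frame(name): name is "scene" or "top"; returns a dict with "frame" (420x560x3 uint8, red, green, blue), "fx", "fy", "cx", "cy" (pixels), "pose" (4x4, takes a point from camera to world coordinates). Camera axes: x right, y up, looking along -z (the intrinsics and any distortion apply to the point x, -y, -z); pixel columns grow to the right and rows downward; lengths in m; the calibration is good to about 2 mm. A picture is of the moment at which its call begins. There is no depth.
- job_done(): hands the job in, once; it reports no verdict.
The state is a dict: "time": time; "joint_pos": joint angles; "joint_vel": joint speeds; "joint_efforts": joint torques, N m; "tool_pos": TCP position; "tool_rot": TCP orientation; "contact_force": force on the tool from outside, world axes, zero at the start; "ft_torque": the same for the moment, N m; "gripper_width": opening from 0.0 (shut) to 1.0 (fully open).
Only numpy, scipy, OpenCV 4.12 (cv2) and the standard library are available. Lean on these libraries where they do the work, as an engineer would, in place of code of your own. Each camera call takes 0.05 s, during which the arm holds its last target.

## Working session

There is one attempt and no reset: what is moved stays moved. The work goes in short steps, Python scripts to look and compute and a shell command to move; the robot and the scene stay as the last step left them, time stands still between calls to the robot, and variables do not carry over. Pictures are saved under pics/ and viewed, and the job is handed in when it is done.

```bash
ls; mkdir -p pics; python3 - <<'E'
from plant import *
import cv2,json
s=state(); print(s)
for n in("scene","top"):
    f=grab_frame(n); print(n,{k:(v if k!='frame' else v.shape) for k,v in f.items()})
    cv2.imwrite(f"pics/{n}0.png",f["frame"][:,:,::-1])
E
```

```text
pics
{'time': 0.0, 'joint_pos': array([-1.43799234e+00,  5.33577098e-02,  1.61431690e+00, -1.43943301e-05,
        1.47596253e+00, -1.18983293e-01]), 'joint_vel': array([ 0.00178739, -0.00014668, -0.00151784,  0.00034369, -0.0008291 ,
        0.00042852]), 'joint_efforts': array([-8.69352880e-05, -3.93684554e+01, -3.70174885e+01, -1.04177227e-04,
        6.97415555e-03,  2.27923852e-05]), 'tool_pos': array([ 0.15563308, -0.60466932,  0.23004879]), 'tool_rot': array([ 0.08877566, -0.08879578,  0.70223299, -0.70078742]), 'contact_force': array([ 0.35525358, -0.22790198,  0.19538873]), 'ft_torque': array([-0.03501472,  0.03143961, -0.00474883]), 'gripper_width': 1.0004361192861706}
scene {'frame': (420, 560, 3), 'fx': 533.5522823404547, 'fy': 533.5522823404547, 'cx': 276.25388649044635, 'cy': 212.43524987010755, 'pose': array([[ 1.79062145e-01, -6.12596398e-01,  7.69845700e-01,
         1.43628954e+00],
       [ 9.83837551e-01,  1.10978712e-01, -1.40525436e-01,
        -1.66850701e-01],
       [ 6.48890984e-04,  7.82565894e-01,  6.22567426e-01,
         8.28747031e-01],
       [ 0.00000000e+00,  0.00000000e+00,  0.00000000e+00,
         1.00000000e+00]])}
top {'frame': (420, 560, 3), 'fx': 413.80886957906324, 'fy': 413.80886957906324, 'cx': 271.21694106327664, 'cy': 209.74943901015183, 'pose': array([[ 0.01351264,  0.9964237 , -0.08340996,  0.41324992],
       [-0.99980126,  0.01468692,  0.01348095,  0.01837606],
       [ 0.01465778,  0.08321122,  0.99642413,  1.17053607],
       [ 0.        ,  0.        ,  0.        ,  1.        ]])}
```

View pics/scene0.png

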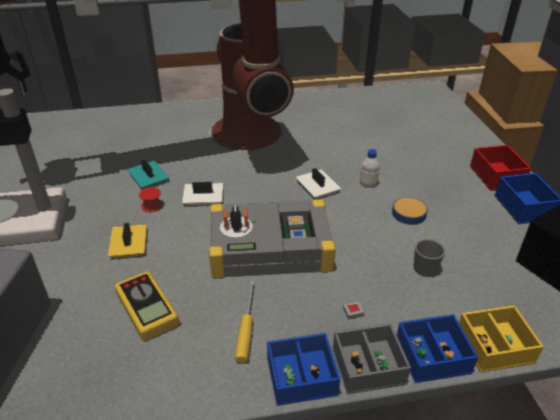

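View pics/top0.png

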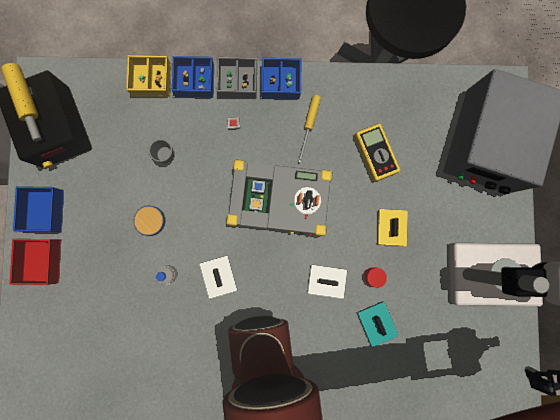

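The yellow plate with a black rib is at top (393,228) and scene (128,241). The look-alikes are turquoise (378,324) and white (218,277) and (327,282) in the top view. Only the yellow one fits the description. I'll confirm with enlarged crops.

```bash
cat > h.py <<'E'
import numpy as np,cv2
from plant import *
def ray(f,u,v):
    d=np.array([(u-f["cx"])/f["fx"],-(v-f["cy"])/f["fy"],-1.0]); P=f["pose"]
    return P[:3,3],P[:3,:3]@d
def onz(f,u,v,z):
    o,d=ray(f,u,v); return o+d*(z-o[2])/d[2]
def proj(f,p):
    P=f["pose"]; q=P[:3,:3].T@(np.asarray(p)-P[:3,3])
    return np.array([f["cx"]+f["fx"]*q[0]/-q[2], f["cy"]-f["fy"]*q[1]/-q[2]])
def crop(f,x0,y0,x1,y1,k,name):
    im=f["frame"][y0:y1,x0:x1,::-1]
    cv2.imwrite(name,cv2.resize(im,None,fx=k,fy=k,interpolation=cv2.INTER_CUBIC))
E
python3 - <<'E'
from h import *
f=grab_frame("top"); g=grab_frame("scene")
crop(f,220,150,420,260,4,"pics/c1.png")
crop(g,90,180,350,290,3,"pics/c2.png")
# yellow masks in top
hsv=cv2.cvtColor(f["frame"],cv2.COLOR_RGB2HSV)
m=cv2.inRange(hsv,(20,120,110),(35,255,255))
cs,_=cv2.findContours(m,cv2.RETR_EXTERNAL,cv2.CHAIN_APPROX_NONE)
for c in cs:
    if cv2.contourArea(c)>30:
        r=cv2.minAreaRect(c); print(np.round(r[0],1),np.round(r[1],1),round(r[2],1),cv2.contourArea(c))
E
```

```text
[320. 230.] [10. 10.] 90.0 83.5
[231.6 219.3] [10.  10.3] 8.1 86.5
[392.3 227.2] [28.8 36.1] 2.2 977.0
[326.4 174.9] [10.   9.6] 8.1 80.0
[238.  164.5] [ 9. 10.] 90.0 78.5
[377.6 151.5] [53.2 27. ] 66.8 1348.5
[312.4 111.4] [ 8.2 34. ] 14.9 234.0
[17.6 89.1] [57. 18.] 69.7 898.5
[146.   72.5] [35. 40.] 90.0 1329.5
```

View pics/c1.png

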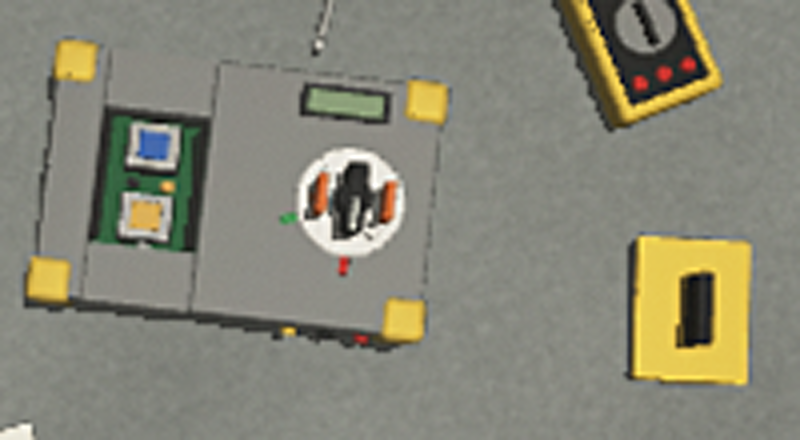

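View pics/c2.png

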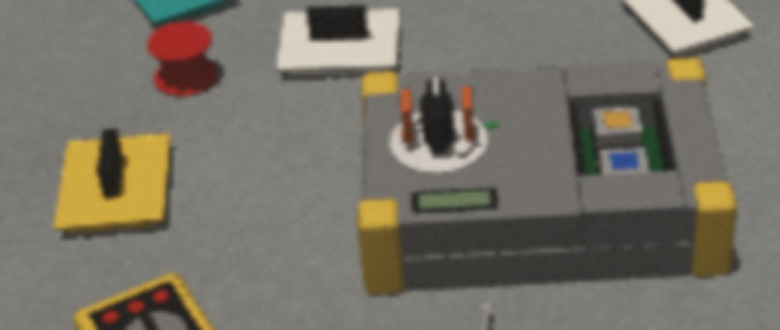

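The crop confirms the yellow cover: yellow plate, black rib, rib long axis roughly along world x. The selector's pointer is at the red mark, and the tin and others are clear of it. Next I measure the poses.

```bash
cat > meas.py <<'E'
from h import *
from scipy.spatial.transform import Rotation as R
def blobs(f,lo,hi,amin,box=None):
    hsv=cv2.cvtColor(f["frame"],cv2.COLOR_RGB2HSV); m=cv2.inRange(hsv,lo,hi)
    if box: 
        k=np.zeros_like(m); k[box[1]:box[3],box[0]:box[2]]=255; m&=k
    n,l,st,ce=cv2.connectedComponentsWithStats(m)
    return [(ce[i],st[i,4]) for i in range(1,n) if st[i,4]>=amin],m
E
python3 - <<'E'
from meas import *
f=grab_frame("top"); g=grab_frame("scene")
Y=((20,120,110),(35,255,255))
b,_=blobs(f,*Y,50,(222,155,335,240))
P=np.array([onz(f,*c,0.07) for c,a in b]); print("corners",np.round(P,4))
C=P.mean(0); 
# order
left=P[np.argsort(-P[:,1])][:2].mean(0); right=P[np.argsort(P[:,1])][:2].mean(0)
far=P[np.argsort(-P[:,0])][:2].mean(0); near=P[np.argsort(P[:,0])][:2].mean(0)
yv=left-right; xv=far-near; print("C",C,"yaw y",np.degrees(np.arctan2(-yv[0],yv[1])),"yaw x",np.degrees(np.arctan2(xv[1],xv[0])),np.linalg.norm(yv),np.linalg.norm(xv))
yaw=np.arctan2(-yv[0]+xv[1],yv[1]+xv[0])
Rz=np.array([[np.cos(yaw),-np.sin(yaw),0],[np.sin(yaw),np.cos(yaw),0],[0,0,1]])
T=C.copy();T[2]=0
for n,p in dict(bay=(0,.06,.07),a=(-.024,.06,.064),b=(.024,.06,.064),sel=(0,-.075,.11)).items():
    w=T+Rz@np.array(p); print(n,np.round(w,4),"top",proj(f,w).round(1),"scene",proj(g,w).round(1))
# patches
for n,lo,hi in(("blue",(105,120,100),(125,255,255)),("gold",(12,100,150),(24,255,255)),("orange",(4,150,120),(13,255,255))):
    for cam,im,box in(("top",f,(240,165,335,235)),("scene",g,(210,200,330,250))):
        print(n,cam,[(c.round(1),a) for c,a in blobs(im,lo,hi,4,box)[0]])
# scene: corner tops etc.
b,m=blobs(g,*Y,30); print("scene yellow",[(c.round(1),a) for c,a in b])
# cover
hsv=cv2.cvtColor(f["frame"],cv2.COLOR_RGB2HSV); m=cv2.inRange(hsv,*Y)
m[:, :370]=0;m[:200]=0;m[250:]=0
cs,_=cv2.findContours(m,cv2.RETR_EXTERNAL,cv2.CHAIN_APPROX_NONE); c=max(cs,key=cv2.contourArea)
W=np.array([onz(f,*p[0],0.015)[:2] for p in c],np.float32)*1000
print("cover rect mm",cv2.minAreaRect(W))
s=state(); print(s["tool_pos"]); print(R.from_quat(np.roll(s["tool_rot"],-1)).as_matrix().round(4))
E
```

```text
corners [[ 0.6258  0.0936  0.07  ]
 [ 0.6016 -0.1434  0.07  ]
 [ 0.4781  0.1083  0.07  ]
 [ 0.454  -0.1286  0.07  ]]
C [ 0.53987652 -0.0175189   0.07      ] yaw y -5.809857379593766 yaw x -5.727874878772739 0.23818612936524697 0.1483643671362186
bay [0.5459 0.0422 0.07  ] top [257.  194.4] scene [296.8 223.7]
a [0.522  0.0446 0.064 ] top [256.  203.5] scene [295.6 219. ]
b [0.5698 0.0398 0.064 ] top [258.1 185.9] scene [297.9 232.8]
sel [ 0.5323 -0.0921  0.11  ] top [308.6 198.6] scene [235.2 212.6]
blue top [(array([257.9, 186. ]), np.int32(41))]
blue scene [(array([297.6, 233.1]), np.int32(34))]
gold top [(array([241.4, 167.3]), np.int32(22)), (array([326.2, 175. ]), np.int32(101)), (array([261.4, 196.1]), np.int32(7)), (array([255.8, 203.3]), np.int32(47)), (array([320.5, 229.4]), np.int32(100)), (array([292. , 232.5]), np.int32(6))]
gold scene [(array([318.1, 202.9]), np.int32(78)), (array([216. , 207.4]), np.int32(83)), (array([295.1, 219.2]), np.int32(43)), (array([325.6, 244.7]), np.int32(73)), (array([215.6, 247.6]), np.int32(45))]
orange top [(array([299.9, 197.9]), np.int32(21)), (array([316.6, 200.2]), np.int32(17))]
orange scene [(array([245.1, 212.4]), np.int32(19)), (array([224.9, 213.8]), np.int32(20))]
scene yellow [(array([318.2, 202.4]), np.int32(80)), (array([215.9, 207.2]), np.int32(79)), (array([127.6, 241.1]), np.int32(890)), (array([327.8, 245.8]), np.int32(132)), (array([215.2, 251.7]), np.int32(145)), (array([144.7, 305.8]), np.int32(846)), (array([500.6, 332.8]), np.int32(1357)), (array([243.6, 337.2]), np.int32(533)), (array([512.9, 365. ]), np.int32(31))]
cover rect mm ((465.7982177734375, -337.6415710449219), (81.24707794189453, 101.24383544921875), 87.6638412475586)
[ 0.15569863 -0.60505582  0.23086613]
[[-9.685e-01 -1.000e-04  2.492e-01]
 [-2.492e-01  7.000e-04 -9.685e-01]
 [-1.000e-04 -1.000e+00 -7.000e-04]]
```

Both views agree on the tester to better than 1 px: centre (0.540, -0.0175), yaw -5.8°. The cover is at (0.466, -0.338), yaw -2.3°, measured as 101 x 81 mm against 100 x 80 given. First I align the jaws with the tester and shut the gripper.

```bash
cat > go.py <<'E'
# usage: python3 go.py x y z [jawdir_deg] : prints shift needed in tool axes (cm), twist
import sys
from meas import *
s=state(); M=R.from_quat(np.roll(s["tool_rot"],-1)).as_matrix()
d=np.array(list(map(float,sys.argv[1:4])))-s["tool_pos"]
print("t",s["time"],"pos",s["tool_pos"].round(4),"F",s["contact_force"].round(2),"w",round(s["gripper_width"],3),"j",s["joint_pos"].round(2))
print("tilt",M[:,1].round(4),"jaw deg",round(np.degrees(np.arctan2(M[1,2],M[0,2])),2))
print("shift cm",(M.T@d*100).round(2))
if len(sys.argv)>4:
    a=np.degrees(np.arctan2(M[1,2],M[0,2]))-float(sys.argv[4]); print("twist",(a+90)%180-90)
E
python3 -m crank '[[[-1,0,0,0,10.1],[-1,0,0,0,10.1],[-1,0,0,0,0]]]'; python3 go.py 0.522 0.0446 0.11 -95.8
```

```text
time: 0.68
tool_pos: [0.1557, -0.6052, 0.2312]
tool_rot: [-0.035, 0.035, 0.706, -0.706]
contact_force: [0.4, 1.0, 0.5]
gripper_width: 0.373
t 0.675 pos [ 0.1557 -0.6052  0.2312] F [0.39 1.   0.48] w 0.373 j [-1.44  0.05  1.61  0.    1.48  0.23]
tilt [-0.e+00  2.e-04 -1.e+00] jaw deg -95.66
shift cm [-30.05  12.13 -68.27]
twist 0.14395840659091164
```

```bash
python3 - <<'E'
from meas import *
f=grab_frame("top"); g=grab_frame("scene")
# rib: dark inside cover; check
for cam,im,box in(("top",f,(375,210,408,245)),("scene",g,(112,215,145,257))):
    b,_=blobs(im,(0,0,0),(180,255,60),20,box); print(cam,[(c.round(1),a) for c,a in b])
p=np.array([.4658,-.3376,0])
for z in(.015,.03,.045): print(z,proj(f,p+[0,0,z]).round(1),proj(g,p+[0,0,z]).round(1))
crop(g,105,205,155,265,9,"pics/cov.png"); crop(f,370,200,415,255,9,"pics/covt.png")
E
```

```text
top [(array([377.1, 226.3]), np.int32(37)), (array([393.9, 227. ]), np.int32(114))]
scene [(array([126.4, 234.1]), np.int32(120))]
0.015 [392.3 227.2] [127.7 239. ]
0.03 [394. 227.] [126.6 234.1]
0.045 [395.7 226.8] [125.5 229.1]
```

```bash
python3 -m crank '[[[-1,-1.88,0,-4.27,0],[-1,-1.88,0,-4.27,0],[-1,-1.88,0,-4.27,0],[-1,-1.88,0,-4.27,0],[-1,-1.88,0,-4.27,0],[-1,-1.88,0,-4.27,0],[-1,-1.88,0,-4.27,0],[-1,-1.88,0,-4.27,0]]]'; python3 -m crank '[[[-1,-1.88,0.5,-4.27,0],[-1,-1.88,0.5,-4.27,0],[-1,-1.88,1,-4.27,0],[-1,-1.88,1,-4.27,0],[-1,-1.88,1,-4.27,0],[-1,-1.88,1,-4.27,0],[-1,-1.88,1,-4.27,0],[-1,-1.88,1,-4.27,0]]]'; python3 go.py 0.522 0.0446 0.08 -95.8
```

```text
time: 1.78
tool_pos: [0.3403, -0.2792, 0.2315]
tool_rot: [0.035, -0.035, -0.706, 0.706]
contact_force: [0.6, 0.7, 0.1]
gripper_width: -0.001
time: 2.78
tool_pos: [0.5244, 0.0457, 0.1612]
tool_rot: [0.034, -0.035, -0.706, 0.706]
contact_force: [-0.1, -0.6, -0.0]
gripper_width: 0.001
t 2.775 pos [0.5244 0.0457 0.1612] F [-0.1  -0.57 -0.01] w 0.001 j [-0.05 -0.13  1.91 -0.    1.36  1.61]
tilt [ 7.e-04 -2.e-04 -1.e+00] jaw deg -95.63
shift cm [0.24 8.12 0.13]
twist 0.1723512044863611
```

```bash
python3 -m crank '[[[-1,0.24,2,0.13,0],[-1,0,2,0,0],[-1,0,2,0,0],[-1,0,1,0,0],[-1,0,0,0,0]]]'; python3 go.py 0.522 0.0446 0.064 -95.8
python3 - <<'E'
from h import *
f=grab_frame("top"); g=grab_frame("scene")
crop(g,200,120,340,290,3.4,"pics/p1.png")
E
```

```text
time: 3.4
tool_pos: [0.5203, 0.0425, 0.0902]
tool_rot: [0.037, -0.035, -0.706, 0.706]
contact_force: [-1.2, -0.5, 0.3]
gripper_width: 0.001
t 3.4 pos [0.5203 0.0425 0.0902] F [-1.24 -0.53  0.32] w 0.001 j [-0.06 -0.06  1.97 -0.    1.23  1.61]
tilt [-2.e-03  1.e-04 -1.e+00] jaw deg -95.83
shift cm [-0.16  2.62 -0.23]
twist -0.0271005572183185
```

View pics/p1.png

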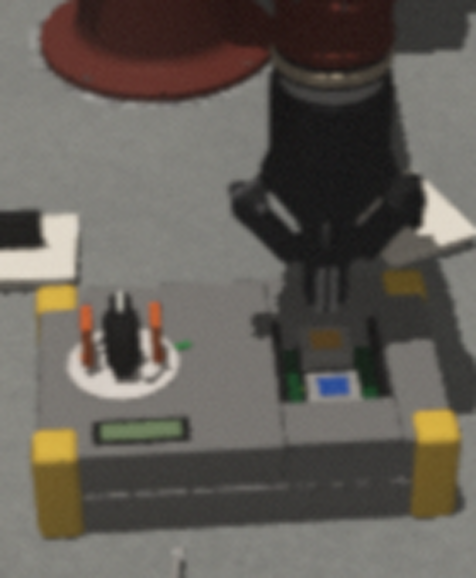

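The shut fingers hang above the nearer (gold) module at about (325,300) in the crop. I make a small correction and press in steps while watching the force.

```bash
python3 go.py 0.522 0.0446 0.064 -95.8|tail -2; python3 -m crank '[[[-1,-0.16,0.8,-0.2,0],[-1,0,0.8,0,0],[-1,0,0,0,0]]]'; python3 go.py 0.522 0.0446 0.064 -95.8
```

```text
shift cm [-0.02  2.79 -0.2 ]
twist -0.0057535031746311915
time: 3.88
tool_pos: [0.5222, 0.0451, 0.0742]
tool_rot: [0.036, -0.035, -0.706, 0.706]
contact_force: [0.5, 0.3, -0.0]
gripper_width: -0.001
t 3.875 pos [0.5222 0.0451 0.0742] F [ 0.5   0.27 -0.03] w -0.001 j [-0.06 -0.03  1.98 -0.    1.2   1.62]
tilt [-2.e-03  1.e-04 -1.e+00] jaw deg -95.76
shift cm [0.01 1.02 0.05]
twist 0.040986238515529294
```

```bash
python3 -m crank '[[[-1,0,0.8,0,0],[-1,0,0.4,0,0],[-1,0,0,0,0]]]'; python3 -m crank '[[[-1,0,0.3,0,0],[-1,0,0.2,0,0],[-1,0,0,0,0]]]'; python3 go.py 0.522 0.0446 0.057 -95.8
```

```text
time: 4.25
tool_pos: [0.5228, 0.045, 0.0629]
tool_rot: [-0.036, 0.035, 0.706, -0.706]
contact_force: [0.9, -0.1, 0.5]
gripper_width: -0.001
time: 4.62
tool_pos: [0.5233, 0.045, 0.0592]
tool_rot: [0.036, -0.036, -0.706, 0.706]
contact_force: [-2.7, -0.1, 4.3]
gripper_width: -0.003
t 4.625 pos [0.5233 0.045  0.0592] F [-2.69 -0.1   4.35] w -0.003 j [-0.06 -0.01  1.98 -0.    1.17  1.62]
tilt [ 2.e-04 -0.e+00 -1.e+00] jaw deg -95.77
shift cm [0.12 0.22 0.05]
twist 0.0315311137864569
```

```bash
python3 -m crank '[[[-1,0.05,0.2,0,0],[-1,0.05,0.1,0,0],[-1,0,0,0,0]]]'; python3 -m crank '[[[-1,0,0.2,0,0],[-1,0,0,0,0]]]'; python3 go.py 0.522 0.0446 0.057 -95.8
```

```text
time: 5.0
tool_pos: [0.5233, 0.045, 0.057]
tool_rot: [0.035, -0.037, -0.706, 0.706]
contact_force: [-2.1, -0.4, 6.4]
gripper_width: -0.004
time: 5.25
tool_pos: [0.5233, 0.045, 0.0569]
tool_rot: [0.035, -0.036, -0.706, 0.706]
contact_force: [-8.9, -0.6, 18.9]
gripper_width: 0.002
t 5.25 pos [0.5233 0.045  0.0569] F [-8.91 -0.64 18.86] w 0.002 j [-0.06 -0.01  1.98 -0.    1.17  1.62]
tilt [ 1.3e-03 -4.0e-04 -1.0e+00] jaw deg -95.76
shift cm [ 0.13 -0.01  0.05]
twist 0.04039643650088465
```

The nearer module is at its stop: z 0.057, with force rising to 19 N and no further travel. Now the farther one.

```bash
python3 -m crank '[[[-1,0,-1,0,0],[-1,0,-1,0,0],[-1,-2.4,-0.5,0,0],[-1,-2.4,0,0,0],[-1,0,0,0,0],[-1,0,0,0,0]]]'; python3 go.py 0.5698 0.0398 0.064 -95.8
```

```text
time: 6.0
tool_pos: [0.5688, 0.0404, 0.0778]
tool_rot: [-0.036, 0.035, 0.706, -0.706]
contact_force: [0.1, 0.7, -0.2]
gripper_width: 0.005
t 6.0 pos [0.5688 0.0404 0.0778] F [ 0.15  0.66 -0.16] w 0.005 j [-0.06  0.07  1.86  0.    1.21  1.61]
tilt [-1.6e-03  2.0e-04 -1.0e+00] jaw deg -95.77
shift cm [-0.11  1.38  0.05]
twist 0.028110271470623616
```

```bash
python3 -m crank '[[[-1,-0.1,0.7,0.05,0],[-1,0,0.7,0,0],[-1,0,0.3,0,0],[-1,0,0.3,0,0],[-1,0,0,0,0]]]'; python3 -m crank '[[[-1,0,0.2,0,0],[-1,0,0,0,0]]]';  python3 go.py 0.5698 0.0398 0.057 -95.8
```

```text
time: 6.62
tool_pos: [0.57, 0.0397, 0.0584]
tool_rot: [0.036, -0.035, -0.706, 0.706]
contact_force: [-3.8, -0.3, 4.6]
gripper_width: -0.005
time: 6.88
tool_pos: [0.5701, 0.0397, 0.057]
tool_rot: [0.036, -0.035, -0.706, 0.706]
contact_force: [-4.6, 0.6, 8.2]
gripper_width: -0.003
t 6.875 pos [0.5701 0.0397 0.057 ] F [-4.56  0.58  8.22] w -0.003 j [-0.06  0.1   1.87 -0.    1.17  1.61]
tilt [-0.0019 -0.     -1.    ] jaw deg -95.76
shift cm [ 0.03 -0.   -0.01]
twist 0.03584189042673813
```

```bash
python3 -m crank '[[[-1,0.05,0.2,0,0],[-1,0,0,0,0]]]'; python3 -m crank '[[[-1,0,-2,0,0],[-1,0,-4,0,0],[-1,0,-5,0,0],[1,0,-2,2,0],[1,0,0,4,0],[1,0,0,5,0],[1,0,0,5,0],[1,0,0,0,0]]]';  python3 go.py 0.4658 -0.3376 0.12 -92.3
```

```text
time: 7.12
tool_pos: [0.5702, 0.0397, 0.0569]
tool_rot: [0.036, -0.035, -0.706, 0.706]
contact_force: [-8.9, -0.7, 17.2]
gripper_width: -0.001
time: 8.12
tool_pos: [0.5529, -0.123, 0.1833]
tool_rot: [0.038, -0.037, -0.706, 0.706]
contact_force: [0.1, 0.6, 0.0]
gripper_width: 0.995
t 8.125 pos [ 0.5529 -0.123   0.1833] F [0.07 0.64 0.05] w 0.995 j [-0.35 -0.05  1.8  -0.    1.4   1.33]
tilt [-1.5e-03 -2.0e-04 -1.0e+00] jaw deg -96.07
shift cm [ 6.38  6.35 22.26]
twist -3.774027275397259
```

Both modules read home (the farther one also at z 0.057, 17 N). Now to the cover, with the fingers open.

```bash
python3 -m crank '[[[1,1.28,0,4.5,0],[1,1.28,0,4.5,0],[1,1.28,0,4.5,0],[1,1.28,2,4.5,0],[1,1.28,2,4.3,0],[1,0,2,0,-3.7],[1,0,0,0,0]]]';  python3 go.py 0.4658 -0.3376 0.07 -92.3
python3 - <<'E'
from h import *
f=grab_frame("top")
crop(f,230,160,310,220,9,"pics/bay1.png")
E
```

```text
time: 9.0
tool_pos: [0.4664, -0.3337, 0.1215]
tool_rot: [-0.015, 0.012, 0.708, -0.706]
contact_force: [-0.4, -0.3, -0.1]
gripper_width: 0.998
t 9.0 pos [ 0.4664 -0.3337  0.1215] F [-0.35 -0.28 -0.13] w 0.998 j [-0.75  0.03  1.83  0.    1.29  0.86]
tilt [-0.0039  0.004  -1.    ] jaw deg -92.15
shift cm [0.02 5.14 0.41]
twist 0.1528687764158292
```

View pics/bay1.png

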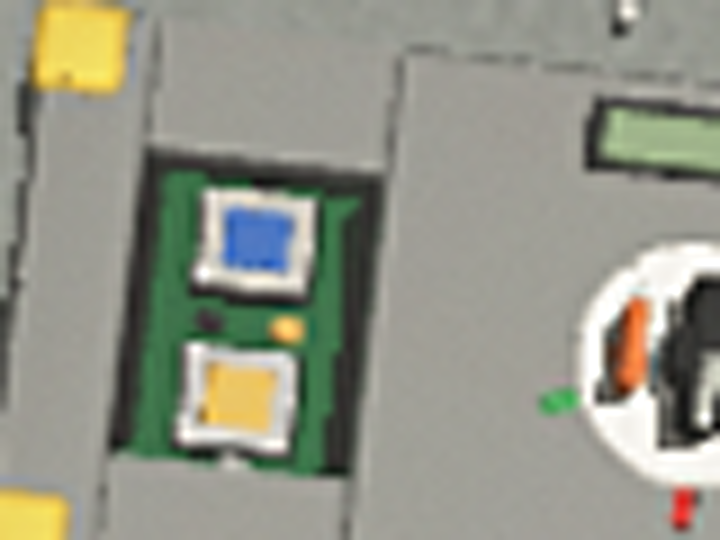

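The bay shows both modules, blue at (260,240) and gold at (240,400) in the crop, seated square. Now down onto the rib.

```bash
python3 -m crank '[[[1,0,2.5,0.2,0],[1,0,2.5,0,0],[1,0,0,0,0],[1,0,0,0,0]]]';  python3 go.py 0.4658 -0.3376 0.021 -92.3
python3 - <<'E'
from h import *
f=grab_frame("top");g=grab_frame("scene")
crop(g,70,130,210,270,4,"pics/g1.png")
E
```

```text
time: 9.55
tool_pos: [0.4689, -0.3371, 0.076]
tool_rot: [0.012, -0.013, -0.706, 0.708]
contact_force: [0.7, -0.0, 0.3]
gripper_width: 1.001
t 9.55 pos [ 0.4689 -0.3371  0.076 ] F [ 0.66 -0.02  0.28] w 1.001 j [-0.75  0.09  1.85  0.    1.2   0.85]
tilt [ 0.0017 -0.0015 -1.    ] jaw deg -92.04
shift cm [0.32 5.5  0.05]
twist 0.2569478079921055
```

View pics/g1.png

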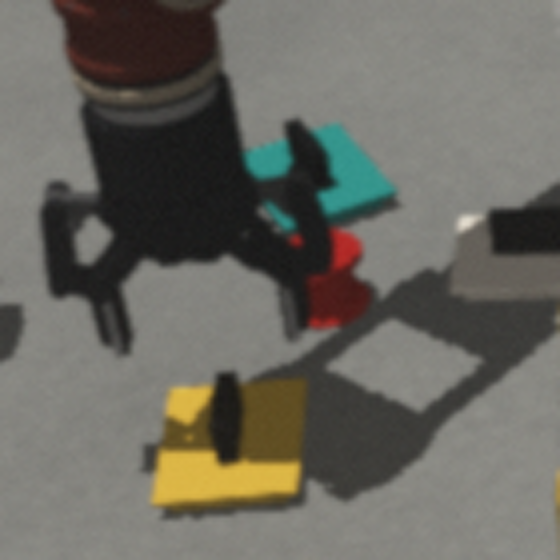

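```bash
python3 -m crank '[[[1,0.3,2,0,0],[1,0,2,0,0],[1,0,1.4,0,0],[1,0,0,0,0]]]';  python3 go.py 0.4658 -0.3376 0.021 -92.3
```

```text
time: 10.15
tool_pos: [0.4636, -0.3356, 0.0178]
tool_rot: [-0.014, 0.012, 0.708, -0.706]
contact_force: [-0.7, -0.8, 0.3]
gripper_width: 1.0
t 10.15 pos [ 0.4636 -0.3356  0.0178] F [-0.71 -0.85  0.31] w 1.0 j [-0.76  0.16  1.88  0.    1.11  0.85]
tilt [-0.0033  0.0031 -1.    ] jaw deg -92.08
shift cm [-0.23 -0.33  0.19]
twist 0.22017429466386318
```

```bash
python3 -m crank '[[[1,0,-0.3,0.1,0],[1,0,0,0,0],[1,0,0,0,0]]]';  python3 go.py 0.4658 -0.3376 0.021 -92.3
```

```text
time: 10.52
tool_pos: [0.4653, -0.3382, 0.0242]
tool_rot: [0.012, -0.013, -0.707, 0.707]
contact_force: [-0.5, 0.5, 0.7]
gripper_width: 1.0
t 10.525 pos [ 0.4653 -0.3382  0.0242] F [-0.5   0.53  0.69] w 1.0 j [-0.76  0.15  1.88  0.    1.11  0.85]
tilt [ 0.0011 -0.001  -1.    ] jaw deg -92.07
shift cm [-0.04  0.32 -0.06]
twist 0.22638709670270885
```

```bash
python3 -m crank '[[[1,0,0.4,0,0],[1,0,0,0,0],[-1,0,0,0,0],[-1,0,0,0,0],[-1,0,0,0,0],[-1,0,0,0,0],[-1,0,0,0,0],[-1,0,0,0,0]]]';  python3 go.py 0.4658 -0.3376 0.021 -92.3
```

```text
time: 11.52
tool_pos: [0.4651, -0.338, 0.0195]
tool_rot: [0.013, -0.013, -0.707, 0.707]
contact_force: [0.3, -0.5, 1.4]
gripper_width: 0.122
t 11.525 pos [ 0.4651 -0.338   0.0195] F [ 0.28 -0.47  1.41] w 0.122 j [-0.76  0.16  1.88  0.    1.1   0.85]
tilt [ 4.e-04 -4.e-04 -1.e+00] jaw deg -92.08
shift cm [-0.07 -0.15 -0.04]
twist 0.22483527746568654
```

```bash
python3 -m crank '[[[-1,0,-1,0,0],[-1,0,-2,0,0],[-1,0,-4,0,0],[-1,0,-5,0,0],[-1,0,-5,0,0],[-1,0,0,0,0]]]';  python3 go.py 0.5459 0.0422 0.16 -95.8
python3 - <<'E'
from h import *
g=grab_frame("scene")
crop(g,60,90,260,270,3,"pics/l1.png")
E
```

```text
time: 12.28
tool_pos: [0.4675, -0.3402, 0.1972]
tool_rot: [0.009, -0.016, -0.704, 0.71]
contact_force: [0.4, -0.5, -1.3]
gripper_width: 0.126
t 12.275 pos [ 0.4675 -0.3402  0.1972] F [ 0.43 -0.55 -1.28] w 0.126 j [-0.76 -0.04  1.77 -0.    1.41  0.85]
tilt [ 0.0092 -0.0087 -0.9999] jaw deg -92.07
shift cm [ -6.43   3.46 -38.52]
twist 3.730668353212465
```

View pics/l1.png

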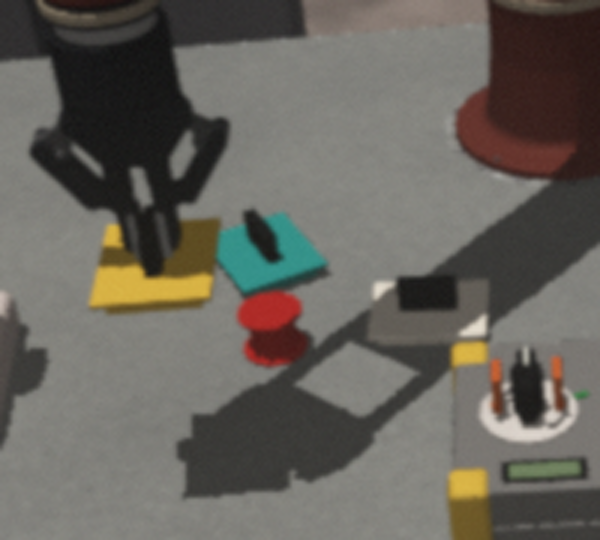

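The cover is held level (yellow plate at about (155,265)). I carry it over the bay at z ≈ 0.197.

```bash
python3 -m crank '[[[-1,0,0,0,3.7],[-1,-0.4,0,-2.2,0],[-1,-0.4,0,-4.1,0],[-1,-0.4,0,-4.1,0],[-1,-0.4,0,-4.1,0],[-1,-0.4,0,-4.1,0],[-1,-0.4,0,-4.1,0],[-1,-0.4,0,-4.1,0]]]';  python3 go.py 0.5459 0.0422 0.16 -95.8
```

```text
time: 13.32
tool_pos: [0.5188, -0.0712, 0.188]
tool_rot: [-0.036, 0.034, 0.707, -0.706]
contact_force: [0.1, 0.0, -2.3]
gripper_width: 0.124
t 13.325 pos [ 0.5188 -0.0712  0.188 ] F [ 0.12  0.02 -2.34] w 0.124 j [-0.28 -0.16  1.89  0.    1.41  1.39]
tilt [-0.0022  0.0012 -1.    ] jaw deg -95.68
shift cm [ -1.58   2.81 -11.55]
twist 0.11534781011874884
```

```bash
python3 -m crank '[[[-1,-0.4,0,-3.6,0],[-1,-0.4,0,-3.5,0],[-1,-0.4,0,-2.7,0],[-1,-0.3,0,-1.3,0],[-1,0,0,0,0],[-1,0,0,0,0],[-1,0,0,0,0]]]';  python3 go.py 0.5459 0.0422 0.11 -95.8
```

```text
time: 14.2
tool_pos: [0.5456, 0.0341, 0.1892]
tool_rot: [0.036, -0.036, -0.706, 0.706]
contact_force: [0.4, -0.0, -1.1]
gripper_width: 0.126
t 14.2 pos [0.5456 0.0341 0.1892] F [ 0.41 -0.01 -1.11] w 0.126 j [-0.07 -0.1   1.84 -0.    1.41  1.6 ]
tilt [-2.e-04 -1.e-04 -1.e+00] jaw deg -95.84
shift cm [ 0.05  7.92 -0.81]
twist -0.04106368606502997
```

```bash
python3 -m crank '[[[-1,0.05,2,-0.8,0],[-1,0,3,0,0],[-1,0,3,0,0],[-1,0,0,0,0],[-1,0,0,0,0],[-1,0,0,0,0]]]';  python3 go.py 0.5459 0.0422 0.1 -95.8
python3 - <<'E'
from meas import *
f=grab_frame("top");g=grab_frame("scene")
crop(g,190,130,350,290,4,"pics/b1.png"); crop(f,220,150,345,245,6,"pics/b2.png")
E
```

```text
time: 14.95
tool_pos: [0.5473, 0.0429, 0.111]
tool_rot: [-0.035, 0.037, 0.706, -0.706]
contact_force: [0.2, 1.0, -2.2]
gripper_width: 0.127
t 14.95 pos [0.5473 0.0429 0.111 ] F [ 0.16  0.99 -2.21] w 0.127 j [-0.06 -0.02  1.9   0.    1.26  1.61]
tilt [ 3.e-03 -1.e-04 -1.e+00] jaw deg -95.78
shift cm [0.13 1.1  0.08]
twist 0.019322855395259353
```

View pics/b1.png

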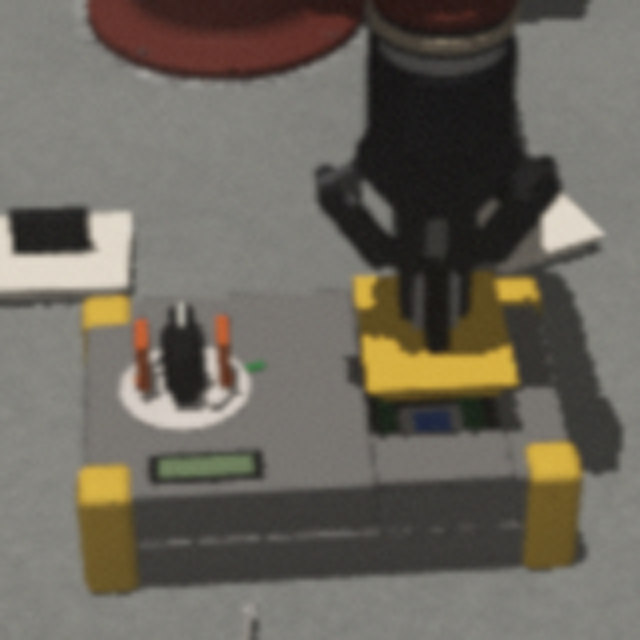

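View pics/b2.png

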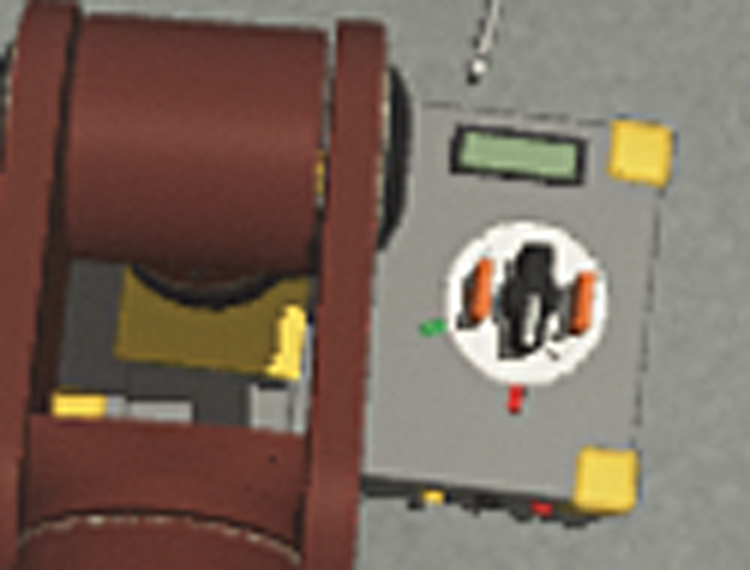

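```bash
python3 - <<'E'
from h import *
g=grab_frame("scene");f=grab_frame("top")
s=state();p=s["tool_pos"]; print(p.round(4),s["contact_force"].round(1))
a=np.radians(-5.8);Rz=np.array([[np.cos(a),-np.sin(a),0],[np.sin(a),np.cos(a),0],[0,0,1]])
for c in((.05,.04),(.05,-.04),(-.05,.04),(-.05,-.04)):
    w=np.array([p[0],p[1],p[2]-.0045])+Rz@np.array([*c,0]); 
    print(c,((proj(g,w)-[190,130])*4).round(0),((proj(f,w)-[220,150])*6).round(0))
E
```

```text
[0.5467 0.0429 0.1103] [-1.  -0.2 -1.1]
(0.05, 0.04) [516. 380.] [140. 130.]
(0.05, -0.04) [365. 388.] [324. 152.]
(-0.05, 0.04) [491. 267.] [112. 359.]
(-0.05, -0.04) [350. 274.] [297. 380.]
```

The predicted plate corners match both views to within a few crop pixels, so the cover is centred and square over the bay. Lowering it.

```bash
python3 -m crank '[[[-1,0.05,1,0.05,0],[-1,0,0.7,0,0],[-1,0,0,0,0],[-1,0,0,0,0]]]'; python3 go.py 0.5459 0.0422 0.0855 -95.8; python3 -m crank '[[[-1,0,0.4,0,0],[-1,0,0.3,0,0],[-1,0,0,0,0],[-1,0,0,0,0]]]';  python3 go.py 0.5459 0.0422 0.0855 -95.8
```

```text
time: 15.65
tool_pos: [0.5455, 0.0425, 0.0921]
tool_rot: [-0.036, 0.036, 0.706, -0.706]
contact_force: [0.1, 0.0, -2.0]
gripper_width: 0.127
t 15.65 pos [0.5455 0.0425 0.0921] F [ 0.11  0.05 -2.  ] w 0.127 j [-0.06 -0.    1.91  0.    1.23  1.61]
tilt [-3.e-04  0.e+00 -1.e+00] jaw deg -95.77
shift cm [-0.04  0.66  0.03]
twist 0.02581923244994755
time: 16.15
tool_pos: [0.5455, 0.0425, 0.0852]
tool_rot: [-0.036, 0.036, 0.706, -0.706]
contact_force: [-0.6, 0.7, -1.6]
gripper_width: 0.124
t 16.15 pos [0.5455 0.0425 0.0852] F [-0.56  0.71 -1.64] w 0.124 j [-0.06  0.01  1.92  0.    1.22  1.61]
tilt [-1.e-04  0.e+00 -1.e+00] jaw deg -95.77
shift cm [-0.04 -0.03  0.03]
twist 0.027370326306055404
```

```bash
python3 -m crank '[[[-1,0,0.15,0,0],[-1,0,0,0,0],[-1,0,0,0,0]]]'; python3 -m crank '[[[-0.4,0,0,0,0],[-0.3,0,0,0,0],[-0.2,0,0,0,0],[0.1,0,0,0,0],[0.1,0,0,0,0]]]';  python3 go.py 0.5459 0.0422 0.16 -95.8
```

```text
time: 16.52
tool_pos: [0.5457, 0.0425, 0.0849]
tool_rot: [0.036, -0.036, -0.706, 0.706]
contact_force: [-3.4, 0.2, 5.6]
gripper_width: 0.127
time: 17.15
tool_pos: [0.5455, 0.0425, 0.0837]
tool_rot: [-0.036, 0.036, 0.706, -0.706]
contact_force: [-0.1, -0.8, -0.3]
gripper_width: 0.549
t 17.15 pos [0.5455 0.0425 0.0837] F [-0.09 -0.76 -0.29] w 0.549 j [-0.06  0.01  1.92  0.    1.22  1.61]
tilt [-1.e-04  0.e+00 -1.e+00] jaw deg -95.77
shift cm [-0.04 -7.63  0.03]
twist 0.02768605620391895
```

```bash
python3 -m crank '[[[0.1,0,-1,0,0],[0.1,0,-3,0,0],[-0.5,0,-3,0,0],[-1,0,0,0,0],[-1,0,0,0,0],[-1,0,0,0,0],[-1,0,0,0,0]]]';  python3 go.py 0.5459 0.0422 0.12 -95.8
python3 - <<'E'
from meas import *
f=grab_frame("top");g=grab_frame("scene")
crop(g,190,130,350,290,4,"pics/b3.png"); crop(f,220,150,345,245,6,"pics/b4.png")
E
```

```text
time: 18.02
tool_pos: [0.5448, 0.0425, 0.1525]
tool_rot: [-0.036, 0.035, 0.706, -0.706]
contact_force: [-0.2, 0.5, -0.1]
gripper_width: -0.001
t 18.025 pos [0.5448 0.0425 0.1525] F [-0.25  0.53 -0.08] w -0.001 j [-0.06 -0.07  1.87 -0.    1.34  1.61]
tilt [-2.2e-03  1.0e-04 -1.0e+00] jaw deg -95.78
shift cm [-0.12  3.25  0.02]
twist 0.024595488387248565
```

View pics/b3.png

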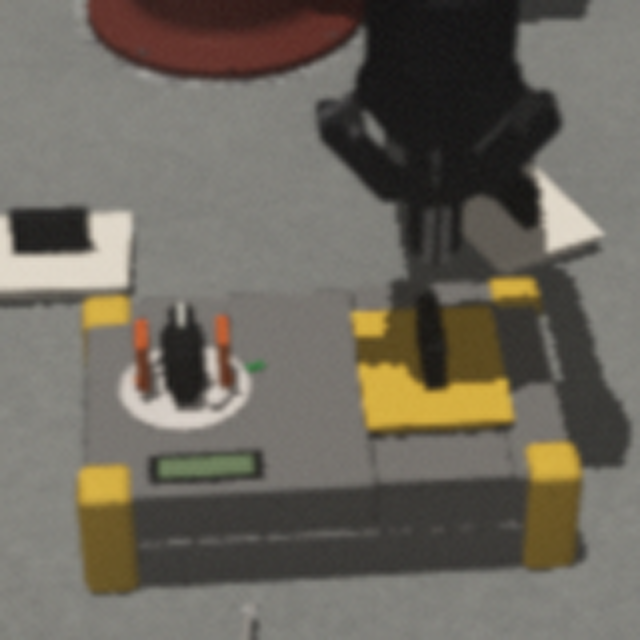

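The cover lies in the bay on the rails, with its plate at about (435,365) in the crop, square to the case. Now I press on the rib top with shut fingers.

```bash
python3 -m crank '[[[-1,-0.08,2,0,0],[-1,0,1.5,0,0],[-1,0,0,0,0],[-1,0,0,0,0]]]';  python3 go.py 0.5459 0.0422 0.111 -95.8;python3 -m crank '[[[-1,0,0.6,0,0],[-1,0,0.4,0,0],[-1,0,0,0,0],[-1,0,0,0,0]]]';  python3 go.py 0.5459 0.0422 0.105 -95.8
```

```text
time: 18.62
tool_pos: [0.5463, 0.0424, 0.1186]
tool_rot: [0.036, -0.035, -0.706, 0.706]
contact_force: [-0.5, -0.5, 0.3]
gripper_width: -0.0
t 18.625 pos [0.5463 0.0424 0.1186] F [-0.52 -0.46  0.32] w -0.0 j [-0.06 -0.03  1.89 -0.    1.28  1.61]
tilt [-4.e-04  0.e+00 -1.e+00] jaw deg -95.77
shift cm [0.04 0.76 0.03]
twist 0.026325375661187422
time: 19.12
tool_pos: [0.5467, 0.0424, 0.1091]
tool_rot: [0.035, -0.036, -0.706, 0.706]
contact_force: [1.0, -0.0, 2.4]
gripper_width: -0.001
t 19.125 pos [0.5467 0.0424 0.1091] F [ 0.98 -0.04  2.44] w -0.001 j [-0.06 -0.02  1.9  -0.    1.26  1.61]
tilt [ 9.e-04 -1.e-04 -1.e+00] jaw deg -95.77
shift cm [0.07 0.41 0.03]
twist 0.027728566613362204
```

```bash
python3 -m crank '[[[-1,0,0.3,0,0],[-1,0,0,0,0]]]'; python3 -m crank '[[[-1,0,0.2,0,0],[-1,0,0,0,0]]]'; python3 -m crank '[[[-1,0,0.15,0,0],[-1,0,0,0,0]]]'
```

```text
time: 19.38
tool_pos: [0.5467, 0.0424, 0.1067]
tool_rot: [0.035, -0.036, -0.706, 0.706]
contact_force: [-2.0, -0.2, 5.5]
gripper_width: 0.002
time: 19.62
tool_pos: [0.5468, 0.0424, 0.1051]
tool_rot: [0.035, -0.036, -0.706, 0.706]
contact_force: [-2.8, -0.0, 6.7]
gripper_width: -0.0
time: 19.88
tool_pos: [0.5468, 0.0424, 0.105]
tool_rot: [0.035, -0.036, -0.706, 0.706]
contact_force: [-6.7, 0.3, 14.0]
gripper_width: -0.002
```

```bash
python3 -m crank '[[[-1,0,0.2,0,0],[-1,0,0,0,0]]]'; python3 -m crank '[[[-1,0,-1,0,0],[-1,0,-3,0,0],[-1,0,-4,0,0],[1,0,0,3,0],[1,0,0,5,0],[1,0,0,4,0],[1,0,0,0,0],[1,0,0,0,0]]]';  python3 go.py 0.5323 -0.0921 0.12 -95.8
python3 - <<'E'
from meas import *
f=grab_frame("top");g=grab_frame("scene")
crop(g,190,100,350,290,3.5,"pics/b5.png"); crop(f,220,150,345,245,6,"pics/b6.png")
E
```

```text
time: 20.12
tool_pos: [0.5468, 0.0424, 0.1049]
tool_rot: [0.036, -0.035, -0.706, 0.706]
contact_force: [-12.0, -0.1, 23.0]
gripper_width: 0.003
time: 21.12
tool_pos: [0.5341, -0.0766, 0.1798]
tool_rot: [-0.036, 0.035, 0.706, -0.706]
contact_force: [0.4, -0.7, 0.2]
gripper_width: 0.998
t 21.125 pos [ 0.5341 -0.0766  0.1798] F [ 0.44 -0.66  0.2 ] w 0.998 j [-0.28 -0.11  1.86  0.    1.39  1.39]
tilt [-6.e-04  7.e-04 -1.e+00] jaw deg -95.79
shift cm [0.02 5.98 1.57]
twist 0.01111877542706452
```

View pics/b5.png

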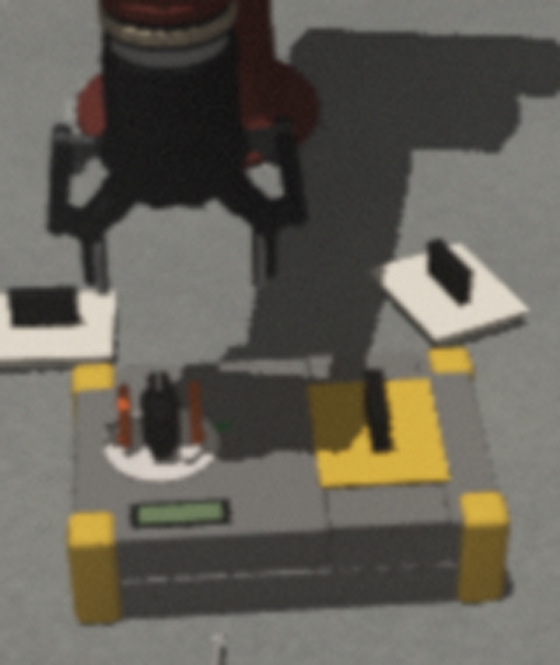

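View pics/b6.png

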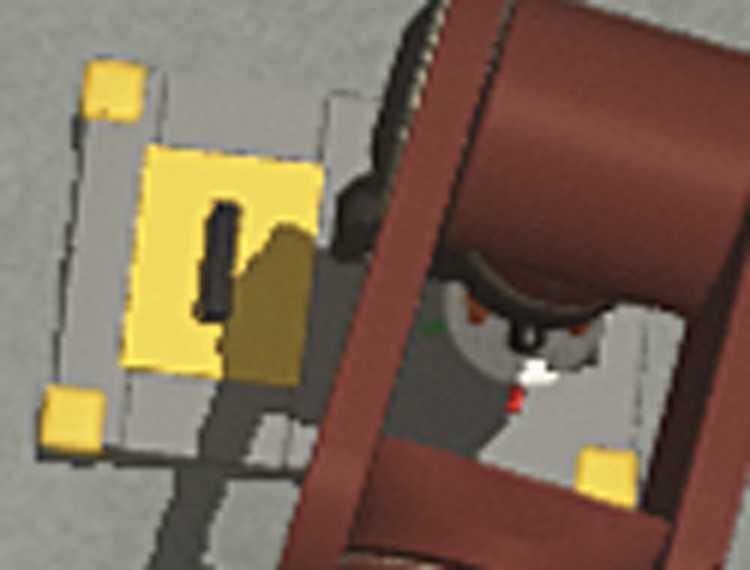

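The cover sits flush: rib top at 0.105 as specified, held at 23 N, with no dark gap at the plate edge. Next the selector; its tab midpoint (308,199) in the first top view agrees with the expected axis.

```bash
python3 -m crank '[[[1,0.02,1,1.5,0],[1,0,2,0,0],[1,0,2,0,0],[1,0,0.5,0,0],[1,0,0,0,0],[1,0,0,0,0],[1,0,0,0,0]]]';  python3 go.py 0.5323 -0.0921 0.083 -95.8
```

```text
time: 22.1
tool_pos: [0.5331, -0.092, 0.1262]
tool_rot: [0.035, -0.036, -0.706, 0.706]
contact_force: [-0.7, 0.3, 0.2]
gripper_width: 0.998
t 22.1 pos [ 0.5331 -0.092   0.1262] F [-0.74  0.33  0.21] w 0.998 j [-0.31 -0.06  1.91  0.    1.29  1.36]
tilt [ 1.5e-03 -5.0e-04 -1.0e+00] jaw deg -95.77
shift cm [0.09 4.32 0.02]
twist 0.03152790165921715
```

```bash
python3 -m crank '[[[1,0.05,1.5,0,0],[1,0,1.5,0,0],[1,0,1.2,0,0],[1,0,0,0,0],[1,0,0,0,0],[1,0,0,0,0]]]';  python3 go.py 0.5323 -0.0921 0.083 -95.8
python3 - <<'E'
from meas import *
f=grab_frame("top");g=grab_frame("scene")
crop(g,190,140,330,270,4.5,"pics/s1.png")
E
```

```text
time: 22.85
tool_pos: [0.5326, -0.092, 0.084]
tool_rot: [0.035, -0.036, -0.706, 0.706]
contact_force: [0.1, -0.1, 0.4]
gripper_width: 0.998
t 22.85 pos [ 0.5326 -0.092   0.084 ] F [ 0.08 -0.07  0.37] w 0.998 j [-0.31 -0.01  1.93 -0.    1.22  1.36]
tilt [ 1.2e-03 -4.0e-04 -1.0e+00] jaw deg -95.77
shift cm [0.03 0.1  0.01]
twist 0.026364343282253344
```

View pics/s1.png

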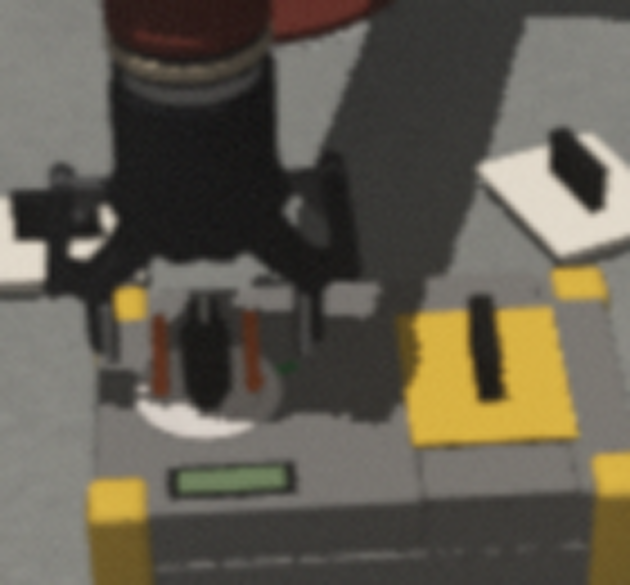

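The tabs at (160,355) and (253,350) lie midway between the open fingers at (105,335) and (310,325). Pinching.

```bash
python3 -m crank '[[[-1,0,0,0,0],[-1,0,0,0,0],[-1,0,0,0,0],[-1,0,0,0,0],[-1,0,0,0,0],[-1,0,0,0,0]]]';  python3 go.py 0.5323 -0.0921 0.083 -95.8
```

```text
time: 23.7
tool_pos: [0.5324, -0.0928, 0.0854]
tool_rot: [0.035, -0.036, -0.705, 0.707]
contact_force: [-5.6, -1.9, 10.7]
gripper_width: 0.415
t 23.7 pos [ 0.5324 -0.0928  0.0854] F [-5.57 -1.86 10.66] w 0.415 j [-0.31 -0.01  1.93 -0.    1.22  1.36]
tilt [ 1.0e-04 -2.1e-03 -1.0e+00] jaw deg -95.77
shift cm [ 0.02  0.23 -0.07]
twist 0.0323695884455617
```

```bash
python3 -m crank '[[[-1,0,-0.15,0,0],[-1,0,0,0,3],[-1,0,0,0,6],[-1,0,0,0,6],[-1,0,0,0,6],[-1,0,0,0,6],[-1,0,0,0,0]]]';  python3 go.py 0.5323 -0.0921 0.083 -95.8; python3 -c 'from plant import *; print(state()["ft_torque"])'
```

```text
time: 24.58
tool_pos: [0.5323, -0.0929, 0.0855]
tool_rot: [0.199, -0.2, -0.678, 0.679]
contact_force: [-1.9, -4.8, 4.5]
gripper_width: 0.414
t 24.575 pos [ 0.5323 -0.0929  0.0855] F [-1.94 -4.82  4.51] w 0.414 j [-0.31 -0.01  1.93 -0.    1.22  1.83]
tilt [ 5.0e-04 -2.4e-03 -1.0e+00] jaw deg -122.72
shift cm [ 0.05  0.25 -0.07]
twist -26.924947895070645
[-0.85913121  0.38361837 -0.05424959]
```

```bash
python3 -m crank '[[[-1,0,0,0,6],[-1,0,0,0,6],[-1,0,0,0,6],[-1,0,0,0,6],[-1,0,0,0,6],[-1,0,0,0,6],[-1,0,0,0,4],[-1,0,0,0,0]]]';  python3 go.py 0.5323 -0.0921 0.083 -164.5; python3 -c 'from plant import *; print(state()["ft_torque"])'
```

```text
time: 25.58
tool_pos: [0.5321, -0.0931, 0.0854]
tool_rot: [0.419, -0.42, -0.569, 0.57]
contact_force: [-3.5, -5.3, 3.8]
gripper_width: 0.416
t 25.575 pos [ 0.5321 -0.0931  0.0854] F [-3.51 -5.33  3.84] w 0.416 j [-0.31 -0.01  1.93 -0.    1.22  2.53]
tilt [-2.0e-04 -2.7e-03 -1.0e+00] jaw deg -162.7
shift cm [ 0.09  0.24 -0.05]
twist 1.7991275745974917
[-0.97252055  0.52169946 -0.09544491]
```

```bash
python3 -m crank '[[[-1,0,0,0,2],[-1,0,0,0,2],[-1,0,0,0,0]]]';  python3 go.py 0.5323 -0.0921 0.083 -164.5; python3 -c 'from plant import *; print(state()["ft_torque"])'
```

```text
time: 25.95
tool_pos: [0.5321, -0.0931, 0.0855]
tool_rot: [0.437, -0.438, -0.554, 0.557]
contact_force: [-2.6, -5.2, 4.5]
gripper_width: 0.419
t 25.95 pos [ 0.5321 -0.0931  0.0855] F [-2.63 -5.16  4.52] w 0.419 j [-0.31 -0.01  1.93 -0.    1.22  2.6 ]
tilt [-4.0e-04 -3.5e-03 -1.0e+00] jaw deg -166.46
shift cm [ 0.09  0.25 -0.04]
twist -1.9621825709598681
[-0.82913742  0.478215    1.14281828]
```

It reached the stop: moment about z jumped to 1.1 N m at about 69 to 70°. I relieve slightly and let go.

```bash
python3 -m crank '[[[-1,0,0,0,-1],[-1,0,0,0,0],[1,0,0,0,0],[1,0,0,0,0],[1,0,0,0,0],[1,0,0,0,0],[1,0,0,0,0]]]';  python3 go.py 0.5323 -0.0921 0.16 -164.5
```

```text
time: 26.82
tool_pos: [0.5322, -0.0917, 0.0849]
tool_rot: [-0.434, 0.434, 0.558, -0.558]
contact_force: [0.3, -0.4, -0.8]
gripper_width: 1.002
t 26.825 pos [ 0.5322 -0.0917  0.0849] F [ 0.32 -0.38 -0.77] w 1.002 j [-0.31 -0.01  1.93  0.    1.22  2.58]
tilt [ 2.e-04  2.e-04 -1.e+00] jaw deg -165.76
shift cm [-0.04 -7.51 -0.  ]
twist -1.259575587627097
```

```bash
python3 -m crank '[[[1,0,-1,0,0],[1,0,-3,0,0],[1,0,-4,0,0],[1,0,-4,0,0],[1,-2,0,0,0],[1,-4,0,0,0],[1,-5,0,0,0],[1,-5,0,0,0]]]'; python3 -m crank '[[[1,-4,0,2,0],[1,-4,0,3,0],[1,-2,0,2,0],[1,0,0,0,0],[1,0,0,0,0]]]'
python3 - <<'E'
from meas import *
f=grab_frame("top");g=grab_frame("scene")
crop(g,200,190,340,290,5.5,"pics/e1.png"); crop(f,220,150,345,245,6,"pics/e2.png")
cv2.imwrite("pics/e3.png",f["frame"][:,:,::-1])
print(state()["time"],state()["tool_pos"])
O=((4,150,100),(13,255,255))
print([(c.round(1),a) for c,a in blobs(f,*O,4,(280,175,335,235))[0]],[(c.round(1),a) for c,a in blobs(g,*O,4,(210,195,270,250))[0]])
E
```

```text
time: 27.82
tool_pos: [0.5712, -0.2487, 0.2039]
tool_rot: [0.435, -0.434, -0.558, 0.558]
contact_force: [1.5, 0.1, 0.1]
gripper_width: 0.998
time: 28.45
tool_pos: [0.528, -0.3607, 0.204]
tool_rot: [-0.435, 0.434, 0.558, -0.558]
contact_force: [-0.3, -0.4, 1.3]
gripper_width: 0.999
28.55 [ 0.5284648  -0.36013684  0.20447125]
[(array([306. , 190.9]), np.int32(23)), (array([310.4, 207.5]), np.int32(26))] [(array([231.2, 207.7]), np.int32(28)), (array([238.7, 218.7]), np.int32(41)), (array([239.8, 230.8]), np.int32(6))]
```

View pics/e1.png

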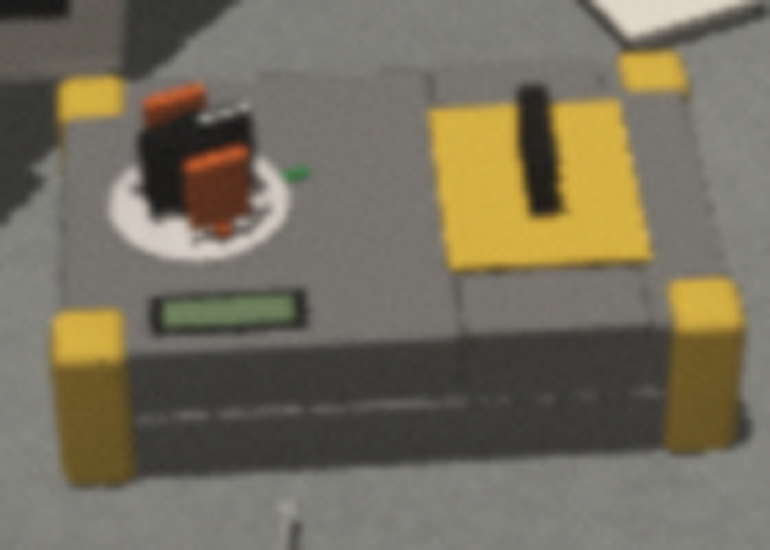

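View pics/e2.png

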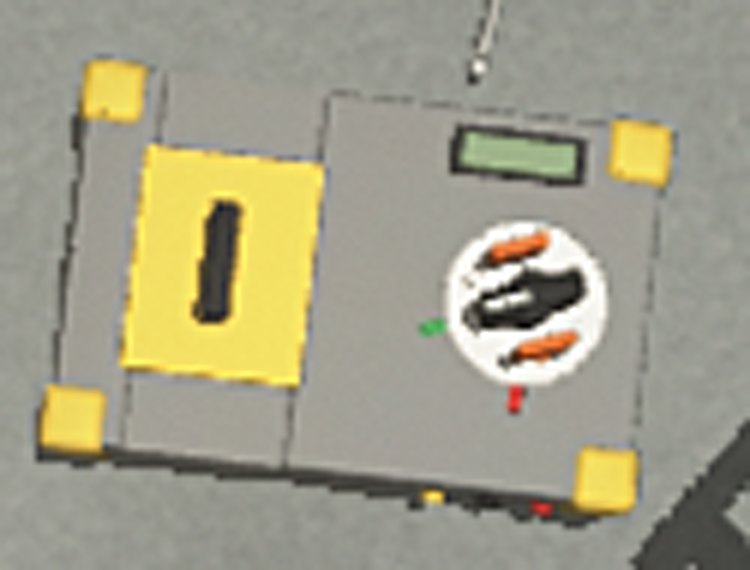

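View pics/e3.png

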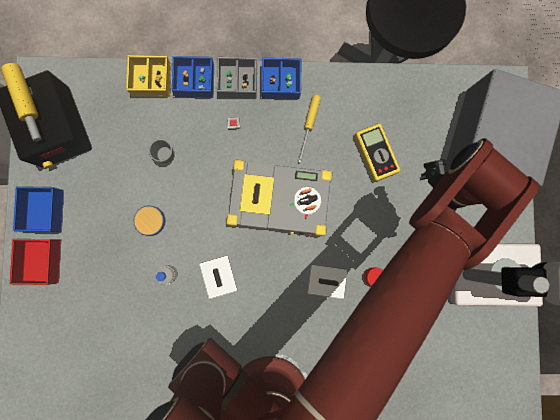

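The pointer is at the green mark (430,325 in the crop). Tab spacing in the top view is 17.2 px, against 16.9 before, so both are out. The turn comes to 67°±3. One numeric check remains: cover flushness across the two views, and the bystanders.

```bash
python3 - <<'E'
from meas import *
f=grab_frame("top");g=grab_frame("scene")
Y=((18,110,90),(35,255,255))
def quad(im,box):
    _,m=blobs(im,*Y,50,box); m=cv2.morphologyEx(m,cv2.MORPH_CLOSE,np.ones((15,15)))
    cs,_=cv2.findContours(m,cv2.RETR_EXTERNAL,cv2.CHAIN_APPROX_NONE); c=max(cs,key=cv2.contourArea)
    return cv2.approxPolyDP(c,5,True)[:,0]
qf=quad(f,(240,170,276,216)); qg=quad(g,(276,205,322,243))
print(qf.tolist(),qg.tolist())
def tri(a,b):
    o1,d1=ray(f,*a);o2,d2=ray(g,*b); A=np.stack([d1,-d2],1); t=np.linalg.lstsq(A,o2-o1,rcond=None)[0]
    return (o1+d1*t[0]+o2+d2*t[1])/2
a=np.radians(-5.8);Rz=np.array([[np.cos(a),-np.sin(a),0],[np.sin(a),np.cos(a),0],[0,0,1]])
for cx,cy in((.05,.04),(.05,-.04),(-.05,.04),(-.05,-.04)):
    for z in(.075,.081):
        w=np.array([.5459,.0422,z])+Rz@[cx,cy,0]; pf,pg=proj(f,w),proj(g,w)
        nf=qf[np.argmin(np.linalg.norm(qf-pf,axis=1))];ng=qg[np.argmin(np.linalg.norm(qg-pg,axis=1))]
        print(cx,cy,z,"res top",(nf-pf).round(1),"scene",(ng-pg).round(1), "tri",tri(nf,ng).round(3) if z<.08 else "")
# before/after difference of bystanders
a0=cv2.imread("pics/top0.png").astype(int); a1=f["frame"][:,:,::-1].astype(int)
for n,(x,y) in dict(tin=(149,220),spare=(233,123),driver=(309,125),bottle=(165,275),cup=(161,152),meter=(377,152),white=(218,277)).items():
    r=28; print(n,np.abs(a0-a1)[y-r:y+r,x-r:x+r].max(2).__gt__(60).sum())
crop(g,90,130,460,380,2.1,"pics/e4.png")
E
```

```text
[[245, 174], [240, 210], [269, 214], [273, 177]] [[321, 205], [278, 210], [281, 237], [318, 238], [314, 207]]
0.05 0.04 0.075 res top [ 0.7 -0. ] scene [0.1 2.2] tri [0.601 0.076 0.07 ]
0.05 0.04 0.081 res top [0.9 0.3] scene [-0.   4.3] tri 
0.05 -0.04 0.075 res top [-1.  -0.5] scene [ 0.2 -0.7] tri [ 0.592 -0.001  0.077]
0.05 -0.04 0.081 res top [-1.  -0.1] scene [0.1 1.4] tri 
-0.05 0.04 0.075 res top [ 0.3 -1.1] scene [ 2.2 -0.3] tri [0.503 0.089 0.078]
-0.05 0.04 0.081 res top [ 0.4 -0.9] scene [2.1 1.8] tri 
-0.05 -0.04 0.075 res top [-0.7 -0.5] scene [0.9 1. ] tri [0.494 0.009 0.073]
-0.05 -0.04 0.081 res top [-0.7 -0.4] scene [0.9 3.1] tri 
tin 0
spare 0
driver 0
bottle 0
cup 0
meter 0
white 0
```

View pics/e4.png

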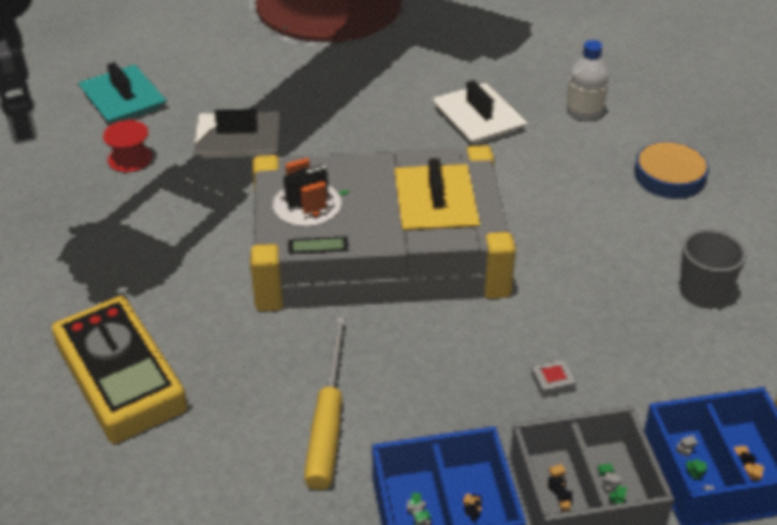

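Triangulated plate corners average z 0.0745, against 0.075 for flush and 0.081 for unpressed. The bystanders are unchanged. Handing in.

```bash
python3 -c 'from plant import *; print(job_done())'
```

```text
the job is handed in; nothing more can be done
None
```

The job is done in the order asked and handed in at about 29 s of the 72 s allowed. The hand-in gives no verdict.

- **Modules:** I pressed both until they stopped at z 0.057, which is 13 mm below the case top. The force rose to 17–19 N with no further travel.
- **Cover:** I laid it over the bay and pressed it until the rib top read z 0.105, held at 23 N. The four plate corners, measured across both views, average 74.5 mm against 75 mm for flush and 81 mm for unpressed. The single corner readings scatter from 70 to 78 mm, about the limit of my pixel picking. The pictures show no gap at the edge.
- **Selector:** I pinched the tabs and turned it clockwise to its stop, where the resisting moment rose to 1.1 N m, then let go. The pointer is at the green mark. The image gives a turn of 67° ± 3°, against 68.8° nominal. The tab spacing is 17.2 px, against 16.9 px before, so both tabs are back out.
- **Bench:** The top view showed no change at the tin, meter, spare module, driver, bottle, cup or one white look-alike. I checked the spool, the turquoise look-alike and the other white one only by eye, and they look unmoved. The robot is clear of everything.

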